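# Scoop beech balls into the tumbler and start it

### The arm

A 6-joint arm with a two-finger parallel gripper is mounted at the origin on the work surface. World frame = base frame: x ahead of the robot, y to its left, z up, the work surface at z = 0. Lengths are in m, angles in rad, forces in N, time in s.
With the tool pointing down it reaches from about 0.4 to 0.825 m from the base axis. Payload 7 kg.
Tool frame: the origin (TCP) lies at the very end of the fingers, on their centre line; the grasp point (between the pads) lies 19 mm behind it; z points along the fingers, y is the line along which they close (so a half turn about z gives the same grasp; the last joint's range is limited). The gripper opens to 85 mm and grips with 20 to 120 N. Pads are 22 mm wide; open, the fingers measure 114 mm over their backs; the gripper's body (76 mm by 85 mm) begins 54 mm behind the grasp point. The pads swing forward as they close: fully open they stand 13 mm farther back than shut.
Start: joints at [-0.813, 0.359, 0.012, 0, -1.224, -0.288], TCP at [0.306, -0.602, 0.231] pointing down, gripper open.
Joint ranges: [-3.07, 3.07], [-1.43, 2.12], [-1.02, 1.25], [-3.03, 1.67], [-3.05, -0], [-3.03, 3.03]. Speed limits (rad/s): [2.39, 2.39, 3.01, 3.14, 3.14, 3.14].

### API

Orientations are given as a rotation vector (axis times angle).
In Python, from station import robot gives the robot as it stands. The module is installed in compiled form; this text tells all that it offers.
- The arm moves only by the shell command python3 -m inch 'ROWS'. ROWS is JSON, a list of rows, each a list of 3 entries, a list of its own where there are three numbers: the closure, from 0 (fully open) to 1 (shut), then the shift along the world's x, y, z scaled (see below), then the turn, a rotation vector about the world's x, y, z scaled (see below). A call has 1 to 12 rows; each row shifts and turns the commanded pose from where the row before left it; what a row does not reach is not made up. The controller multiplies each number of a shift by 0.05 m and each number of a turn by 5 degrees. A row lasts 1/10 s, in which the tool goes at most 50 mm and 8.59 degrees, less where a joint would pass 70% of its speed; a pose out of reach is approached as far as the arm can. A call with a number of a shift or a turn outside -1 to 1 is refused whole. A call with a gripper value outside its range is refused whole. The fingers move at their own pace and stop on an object; the grip force is fixed at half the most. Time passes only in rows, so rows that do not move let the fingers close. It gives the time, the measured TCP pose, the force, the opening and the grip force at its end, in the units of the state.
- robot.get_state(): the state, without advancing time (a new reading comes with each control period).
- robot.snapshot(name): name is "side" or "top"; returns the picture (420x560x3 uint8, blue, green, red); there is no depth.
- robot.get_calibration(name): a dict with "fx", "fy", "cx", "cy" (pixels), "rvec" (rotation vector, rad) and "tvec" (3), from world to camera coordinates, as OpenCV has them. Camera axes: x right, y down, z forward; pixel columns grow to the right and rows downward; lengths in m; the calibration is good to about 2 mm. A picture is of the moment at which its call begins. get_calibration takes no time and is no camera call.
- robot.sign_off(): hands the job in; it is judged then, once.
The state is a dict: "time_s": time; "joint_positions": joint angles; "joint_velocities": joint speeds; "joint_efforts": joint torques, N m; "eef_pos": TCP position; "orientation": TCP orientation; "ft_force": force on the tool from outside, world axes, zero at the start; "wrist_torque": the same for the moment, N m; "finger_gap": finger opening in m; "finger_force": force on a finger pad.
Only numpy, scipy, OpenCV 4.12 (cv2) and the standard library are available. Lean on these libraries where they do the work, as an engineer would, in place of code of your own. Each camera call takes 0.05 s, during which the arm holds its last target. There are 200 camera calls.

### The job

Using the scoop, take at least three beech balls from the blue bin in one scoopful and tip them into the tumbler's black bowl, without touching balls with the fingers and leaving every ball either in the bowl or in the bin. Stand the empty scoop upright on the bench, then start the tumbler: press its yellow knob fully down, turn it clockwise to the stop and let it spring back up. Do not disturb the bottle, mallet or chisel.

Things in the scene. Friction and masses are not known exactly. Their poses are not given: they have to be found in the camera images.
- bin: Blue open bin, fixed, 124 wide (y, inside 114), 62 mm high, walls 5. Origin on the bench, z up. Floor from x -110 to 110, sloping 0.1 rad: its surface is at z 19 mm at x 0, 8 at x -110, 30 at x 110. At the low -x end (nearer the robot), where the balls gather, the end wall is a ramp leaning outward 0.61 rad from vertical, from x -110 at the floor to -148 at its top.
- scoop: Aluminium scoop with upright red grip, 0.2 kg, flat on the bench. Origin: centre of the pan's underside, z up; nose to -x. Pan 110 mm long (x -55 to 55), 100 wide, sheet 2.5; side walls 32 high from x -17 to 55, none ahead of that; back wall 40 high at x 55. Grip: block 30 (x) by 20 (y) centred at x 42, y 0, from z 63 to 120 mm; pinch it across y.
- scoop_grip (a point): Point in the middle of the scoop's red grip, 42 mm behind the scoop's origin (+x) and 95 mm above its underside; moves with the scoop.
- scoop_lip (a point): Middle of the scoop's front lip at its underside, 55 mm ahead of its origin (-x).
- scoop_pan (a point): Point 18 mm above the middle of the pan's underside; a ball whose centre is within 62 mm of it is in the scoop.
- tumbler: Bowl tumbler, fixed: green plinth 295 (x -199 to 96) by 200 (y) by 58 mm high, carrying a black open bowl over its origin and a yellow knob on its -x part. Origin on the bench under the bowl's centre, z up, x and y along the plinth's sides.
- bowl_rim (a point): Centre of the bowl's mouth, 122 mm above the bench. Bowl: rim radius 92 mm outside (88 inside), narrowing to about 77 inside at the floor, floor 59 mm below the rim.
- bowl_mid (a point): Point on the bowl's axis 20 mm above its inner floor, 83 mm above the bench; a ball whose centre is within 75 mm of it is in the bowl.
- knob_grip (a point): On the yellow knob's axis at grip height: 158 mm from the bowl's centre to the tumbler's -x, 94 mm above the bench when up. Knob: bar 44 mm long, 16 thick, its top 11 mm above this point, on a disc of radius 25 whose top is 14 mm below it. At the start the bar lies along the tumbler's x. This frame turns and sinks with the knob, x along the bar.
- knob_turn (a joint): Knob angle, rad: 0 = off (start), 1.05 = run (end stop), growing clockwise seen from above. A key blocks it at about 0.1 unless the knob is pressed down about 3 mm or more; pressed, it turns easily (0.05 N m). Let go between these it stays caught down; at the end stop it springs up. It stays where turned.
- knob_press (a joint): How far the knob is pressed down, m: 0 = up, 0.006 = fully down. Spring: about 3 N to start, 8 N fully down.
- oil: Bystander: amber oil bottle, 56 mm across, 130 mm tall, upright on the bench beyond the bin; origin under its centre.
- mallet: Bystander: dark round carver's mallet standing on its head, 72 mm across, 180 mm tall, beyond the bin; origin under its centre.
- chisel: Bystander: wood-handled chisel 240 mm long lying on the bench between robot and bin, 26 mm high; origin on the bench 120 mm from either end, long axis x.
- ball0: Turned beech ball 30 mm in diameter, 10 g, loose in the low end of the bin; origin at its centre.
- ball1: Turned beech ball 30 mm in diameter, 10 g, loose in the low end of the bin; origin at its centre.
- ball2: Turned beech ball 30 mm in diameter, 10 g, loose in the low end of the bin; origin at its centre.
- ball3: Turned beech ball 30 mm in diameter, 10 g, loose in the low end of the bin; origin at its centre.
- ball4: Turned beech ball 30 mm in diameter, 10 g, loose in the low end of the bin; origin at its centre.
- ball5: Turned beech ball 30 mm in diameter, 10 g, loose in the low end of the bin; origin at its centre.

How it is judged:
By the outcome, as a careful person would: the job done as asked, in the order asked, and still so for the second after the job is handed in, with the robot touching nothing.
It also fails if it takes over 72 s, if anything falls off the work surface, if the arm or the gripper's body presses on something with over 40 N, if the wrist force passes 120 N, or if a joint passes its speed limit or range.

## Working session

There is one attempt and no reset: what is moved stays moved. The work goes in short steps, Python scripts to look and compute and a shell command to move; the robot and the scene stay as the last step left them, time stands still between calls to the robot, and variables do not carry over. Pictures are saved under pics/ and viewed, at most 10 in all, crops included, and the job is handed in when it is done.

```bash
mkdir -p pics; python3 - <<'E'
from station import robot
import cv2
for n in("top","side"):
    cv2.imwrite(f"pics/{n}0.png",robot.snapshot(n)); print(n,robot.get_calibration(n))
s=robot.get_state();print(s)
E
```

```text
top {'fx': 413.91981724976296, 'fy': 413.91981724976296, 'cx': 273.45824961063244, 'cy': 213.91558988379165, 'rvec': array([ 2.10987558, -2.13388725,  0.19539306]), 'tvec': array([-0.00378915,  0.57742962,  0.85343762])}
side {'fx': 417.3691625469718, 'fy': 417.3691625469718, 'cx': 282.2250125440364, 'cy': 207.8461425996954, 'rvec': array([ 0.36815312, -2.78628774,  1.1594963 ]), 'tvec': array([0.52607836, 0.19108673, 0.83641676])}
{'time_s': 0.1, 'joint_positions': array([-8.12905240e-01,  3.59305213e-01,  1.11744772e-02, -2.63897467e-04,
       -1.22407473e+00, -2.88103950e-01]), 'joint_velocities': array([-0.00070112,  0.00054088,  0.00199933,  0.00106341,  0.00168153,
       -0.00045638]), 'joint_efforts': array([-4.02720189e-04, -5.84766269e+01,  2.94108903e+01,  6.95466265e+00,
       -3.21362299e-03,  1.22470450e-06]), 'eef_pos': array([ 0.30535856, -0.60152838,  0.23048235]), 'orientation': array([ 7.30921447e-01, -3.05487845e+00, -2.11193948e-03]), 'ft_force': array([ 0.87371404, -0.18405483,  0.13208468]), 'wrist_torque': array([ 0.03495541,  0.0052766 , -0.00318406]), 'finger_force': 0.0, 'finger_gap': 0.08514599170614766}
```

View pics/top0.png

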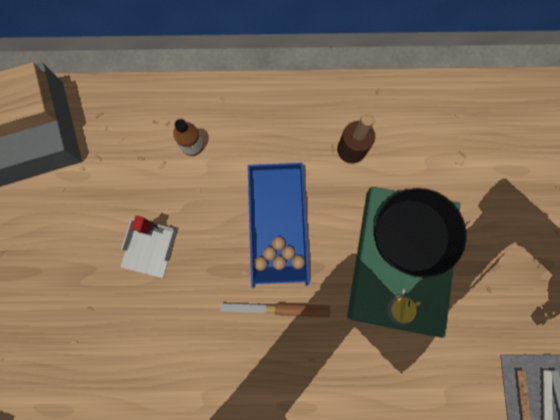

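View pics/side0.png

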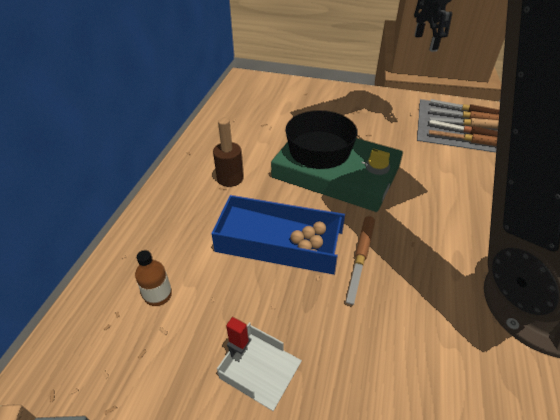

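Top view: scoop near (148,247) with its red grip at (143,226). The bin is centred near (278,224), with six balls at its lower end. Bowl is near (420,232), knob (404,310), chisel (275,310), bottle (188,138), mallet (357,138). I'll enlarge for corner picks.

```bash
python3 - <<'E'
import cv2,numpy as np
t=cv2.imread("pics/top0.png")
a=cv2.resize(t[205:285,115:180],None,fx=6,fy=6,interpolation=cv2.INTER_CUBIC)
b=cv2.resize(t[155:295,240:315],None,fx=4,fy=4,interpolation=cv2.INTER_CUBIC)
im=np.zeros((560,700,3),np.uint8); im[:480,:390]=a; im[:,400:700]=b
cv2.imwrite("pics/c1.png",im)
c=cv2.resize(t[180:340,340:475],None,fx=3.7,fy=3.7,interpolation=cv2.INTER_CUBIC)
cv2.imwrite("pics/c2.png",np.clip(c*1.8,0,255))
E
```

```text
[ WARN:0@0.089] global loadsave.cpp:1063 imwrite_ Unsupported depth image for selected encoder is fallbacked to CV_8U.
```

View pics/c1.png

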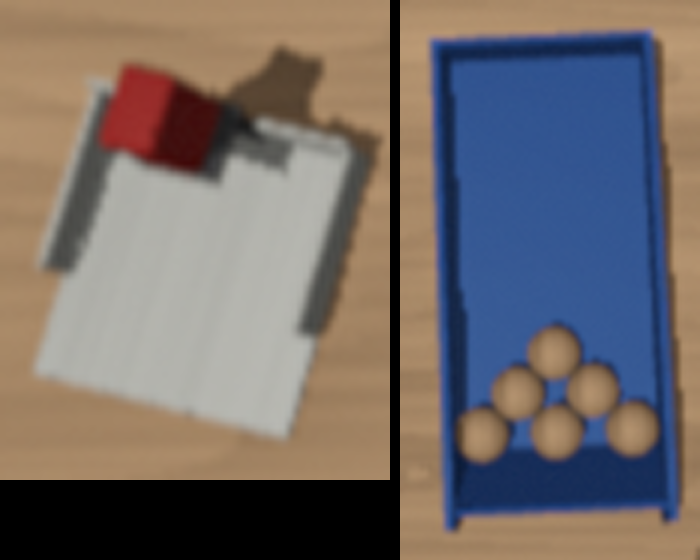

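View pics/c2.png

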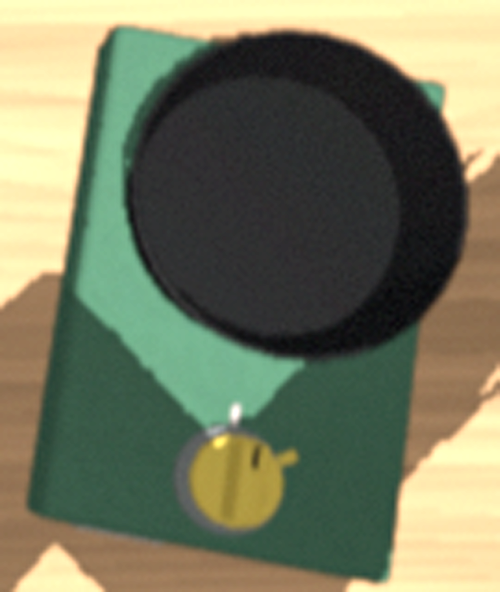

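Picks from the crops:
- **Scoop:** lip corners (35,375) and (290,437) in the crop, back-wall tops (95,80) and (350,145), grip top centre about (136,112).
- **Bin:** top corners (432,40), (652,33), (448,528), (676,518).
- **Bowl and knob:** rim ellipse centre (297,195), knob disc (236,483), plinth corners (118,28), (443,88), (387,580).

```bash
cat > h.py <<'E'
import cv2,numpy as np
from station import robot
from scipy.optimize import least_squares
def proj(P,n="top"):
    c=robot.get_calibration(n);K=np.array([[c['fx'],0,c['cx']],[0,c['fy'],c['cy']],[0,0,1]])
    return cv2.projectPoints(np.array(P,float).reshape(-1,3),c['rvec'],c['tvec'],K,None)[0][:,0]
def ray(px,z,n="top"):
    c=robot.get_calibration(n);R=cv2.Rodrigues(c['rvec'])[0];C=-R.T@c['tvec']
    d=R.T@np.array([(px[0]-c['cx'])/c['fx'],(px[1]-c['cy'])/c['fy'],1]);return C+d*(z-C[2])/d[2]
def w(p,L):
    c,s=np.cos(p[2]),np.sin(p[2]);L=np.array(L,float)
    return np.c_[p[0]+c*L[:,0]-s*L[:,1],p[1]+s*L[:,0]+c*L[:,1],L[:,2]]
def fit(L,px,p0,n="top"):
    r=least_squares(lambda p:(proj(w(p,L),n)-px).ravel(),p0);return r.x,r.fun.reshape(-1,2)
E
python3 - <<'E'
from h import *
np.set_printoptions(precision=4,suppress=True)
A=lambda u,v:(115+u/6,205+v/6)
B=lambda u,v:(240+(u-400)/4,155+v/4)
T=lambda u,v:(340+u/3.7,180+v/3.7)
print("cam",ray((273,213),0),"grip",ray(A(136,112),.12))
lip=[ray(A(35,375),0.0025),ray(A(290,437),.0025)];print("lip",lip)
g=ray((150,247),0)
print("scoop",*fit([(-.055,.05,.0025),(-.055,-.05,.0025),(.055,.05,.04),(.055,-.05,.04),(.042,0,.12)],np.array([A(35,375),A(290,437),A(95,80),A(350,145),A(136,112)]),[g[0],g[1],-.2]))
g=ray((278,224),0)
print("bin",*fit([(.115,.062,.062),(.115,-.062,.062),(-.15,.062,.062),(-.15,-.062,.062)],np.array([B(432,40),B(652,33),B(448,528),B(676,518)]),[g[0],g[1],0]))
g=ray((420,233),0)
tf=fit([(0,0,.122),(-.158,0,.08),(.096,.1,.058),(.096,-.1,.058),(-.199,-.1,.058),(-.199,.1,.058)],np.array([T(297,195),T(236,483),T(118,28),T(443,88),T(387,580),T(42,513)]),[g[0],g[1],0])
print("tumb",*tf)
for n in("top","side"):
    im=cv2.imread(f"pics/{n}0.png").astype(int);b,gg,r=im[...,0],im[...,1],im[...,2]
    m=((r>110)&(gg<50)&(b<50));v,u=np.nonzero(m);print(n,"red",u.mean(),v.mean(),len(u))
for u,v in [(482,435),(557,433),(632,430),(518,392),(593,390),(554,353)]: print(ray(B(u,v),.028)[:2])
for q in [(188,146),(354,150),(222,308),(329,311)]: print(q,ray(q,.01))
E
```

```text
cam [ 0.5898 -0.0092  0.    ] grip [0.548  0.2646 0.12  ]
lip [array([0.4675, 0.3372, 0.0025]), array([0.4433, 0.2398, 0.0025])]
scoop [ 0.508   0.2743 -0.2587] [[ 0.2088 -0.0563]
 [-0.1236  0.5432]
 [-0.5831 -0.1007]
 [-0.0766 -0.0634]
 [ 0.5247 -0.2971]]
bin [ 0.5726 -0.0193  0.0276] [[-0.3446  0.5909]
 [ 0.3863  0.2078]
 [-0.9592 -0.4724]
 [ 0.9205 -0.2762]]
tumb [ 0.5243 -0.3048 -0.2027] [[ 0.105  -0.7681]
 [-0.3026 -0.1912]
 [-1.0738 -2.2672]
 [ 1.5678 -1.7025]
 [ 1.2127  2.6625]
 [-1.5104  1.6829]]
top red 137.50467289719626 223.2803738317757 107
side red 236.17045454545453 325.2556818181818 176
[0.4707 0.0196]
[ 0.4713 -0.0218]
[ 0.4725 -0.0632]
[ 0.4942 -0.0005]
[ 0.4948 -0.0421]
[ 0.5157 -0.0208]
(188, 146) [0.7524 0.1911 0.01  ]
(354, 150) [ 0.7375 -0.2026  0.01  ]
(222, 308) [0.3757 0.1057 0.01  ]
(329, 311) [ 0.3667 -0.1301  0.01  ]
```

```bash
cat > st.py <<'E'
from h import *
from scipy.spatial.transform import Rotation as R
import json,sys
s=robot.get_state(); M=R.from_rotvec(s['orientation']).as_matrix()
np.set_printoptions(precision=4,suppress=True)
open('log.jsonl','a').write(json.dumps([list(s['joint_positions']),list(s['eef_pos']),list(s['orientation'])])+'\n')
print('t',round(s['time_s'],2),'p',s['eef_pos'],'z',M[:,2],'y',M[:,1],'q',s['joint_positions'],'F',s['ft_force'],'gap',round(s['finger_gap'],4),'ff',round(s['finger_force'],1))
E
python3 st.py
python3 -m inch '[[0,[0.243,0.865,0],[0,0,-0.417]],[0,[0.243,0.865,0],[0,0,-0.417]],[0,[0.243,0.865,0],[0,0,-0.417]],[0,[0.243,0.865,0],[0,0,-0.417]],[0,[0.243,0.865,0],[0,0,-0.417]],[0,[0.243,0.865,0],[0,0,-0.417]],[0,[0.243,0.865,0],[0,0,-0.417]],[0,[0.243,0.865,0],[0,0,-0.417]],[0,[0.243,0.865,0],[0,0,-0.417]],[0,[0.243,0.865,0],[0,0,-0.417]]]'
python3 st.py
python3 -m inch '[[0,[0.243,0.865,0],[0,0,-0.417]],[0,[0.243,0.865,0],[0,0,-0.417]],[0,[0.243,0.865,0],[0,0,-0.417]],[0,[0.243,0.865,0],[0,0,-0.417]],[0,[0.243,0.865,0],[0,0,-0.417]],[0,[0.243,0.865,0],[0,0,-0.417]],[0,[0.243,0.865,0],[0,0,-0.417]],[0,[0.243,0.865,0],[0,0,-0.417]],[0,[0.243,0.865,0],[0,0,-0.417]],[0,[0.243,0.865,0],[0,0,-0.417]],[0,[0,0,0],[0,0,0]]]'
python3 st.py
```

```text
t 0.1 p [ 0.3054 -0.6015  0.2305] z [-0.0008  0.0012 -1.    ] y [-0.4526  0.8917  0.0014] q [-0.8129  0.3593  0.0112 -0.0003 -1.2241 -0.2881] F [ 0.8737 -0.1841  0.1321] gap 0.0851 ff 0.0
time_s: 1.1
eef_pos: [0.4269, -0.1676, 0.2313]
orientation: [-0.164, 3.137, 0.0]
ft_force: [0.4, 0.5, -0.1]
finger_gap: 0.0855
finger_force: 0.0
t 1.1 p [ 0.4269 -0.1676  0.2313] z [ 0.0001  0.0001 -1.    ] y [-0.1042  0.9946  0.0001] q [ 0.0573 -0.0061 -0.442  -0.0001 -1.1347 -1.5237] F [ 0.3853  0.4902 -0.0732] gap 0.0855 ff 0.0
time_s: 2.2
eef_pos: [0.5493, 0.2674, 0.2297]
orientation: [-0.401, -3.115, 0.002]
ft_force: [0.6, -0.8, -1.0]
finger_gap: 0.0852
finger_force: 0.0
t 2.2 p [0.5493 0.2674 0.2297] z [-0.0009 -0.0009 -1.    ] y [ 0.2533  0.9674 -0.0011] q [ 0.7724  0.256  -0.1375  0.     -1.1784 -2.5994] F [ 0.6003 -0.8039 -0.9523] gap 0.0852 ff 0.0
```

```bash
python3 -m inch '[[0,[0,0,-0.5],[0,0,0]],[0,[0,0,-0.5],[0,0,0]],[0,[0,0,-0.5],[0,0,0]],[0,[0,0,-0.5],[0,0,0]],[0,[0,0,-0.4],[0,0,0]],[0,[0,0,-0.4],[0,0,0]],[0,[0,0,-0.3],[0,0,0]],[0,[0,0,0],[0,0,0]],[0,[0,0,0],[0,0,0]]]'
python3 st.py; python3 -c "
import cv2;from station import robot
a=robot.snapshot('side');cv2.imwrite('pics/s1.png',cv2.resize(a[200:420,140:400],None,fx=3,fy=2.7))"
```

```text
time_s: 3.1
eef_pos: [0.5485, 0.2629, 0.0764]
orientation: [-0.404, -3.115, 0.001]
ft_force: [-0.2, 0.3, -0.5]
finger_gap: 0.0854
finger_force: 0.0
t 3.1 p [0.5485 0.2629 0.0764] z [-0.0004 -0.0007 -1.    ] y [ 0.2551  0.9669 -0.0007] q [ 0.7679  0.3902 -0.3294  0.0002 -0.8519 -2.5967] F [-0.1825  0.3481 -0.5252] gap 0.0854 ff 0.0
```

View pics/s1.png

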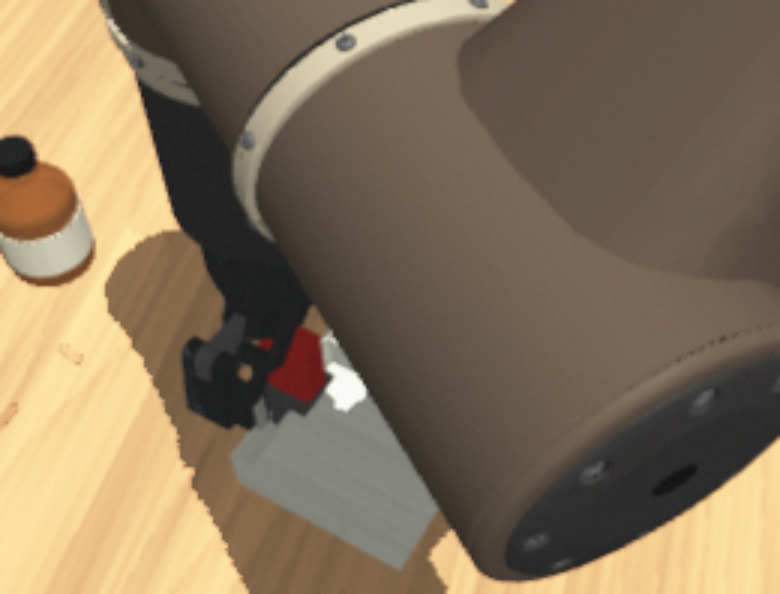

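The side crop shows the fingers on either side of the red grip at about (265,380). Now I'll close and lift.

```bash
python3 -m inch '[[1,[0,0,0],[0,0,0]],[1,[0,0,0],[0,0,0]],[1,[0,0,0],[0,0,0]],[1,[0,0,0],[0,0,0]],[1,[0,0,0],[0,0,0]],[1,[0,0,0],[0,0,0]],[1,[0,0,0],[0,0,0]],[1,[0,0,0],[0,0,0]]]' >/dev/null; python3 st.py
python3 -m inch '[[1,[0,0,0.3],[0,0,0]],[1,[0,0,0.5],[0,0,0]],[1,[0,0,0.6],[0,0,0]],[1,[0,0,0.6],[0,0,0]],[1,[0,0,0],[0,0,0]]]' >/dev/null; python3 st.py
```

```text
t 3.95 p [0.5489 0.2634 0.0768] z [ 0.0009  0.0005 -1.    ] y [0.2549 0.967  0.0007] q [ 0.7681  0.3896 -0.3291  0.0003 -0.8511 -2.5968] F [-1.7278  1.1898  5.0379] gap 0.0198 ff 59.7
t 4.45 p [0.5501 0.2641 0.1802] z [ 0.0047  0.0033 -1.    ] y [0.2547 0.967  0.0044] q [ 0.768   0.287  -0.2137  0.001  -1.0645 -2.5968] F [-0.3844  0.3719 -0.8071] gap 0.0192 ff 59.1
```

```bash

python3 -m inch '[[1,[0.206,-0.703,0.05],[0,0,0.409]],[1,[0.206,-0.703,0.05],[0,0,0.409]],[1,[0.206,-0.703,0.05],[0,0,0.409]],[1,[0.206,-0.703,0.05],[0,0,0.409]],[1,[0.206,-0.703,0],[0,0,0.409]],[1,[0.206,-0.703,0],[0,0,0.409]],[1,[0.206,-0.703,0],[0,0,0.409]],[1,[0.206,-0.703,0],[0,0,0.409]],[1,[0,0,0],[0.016,-0.573,0]],[1,[0,0,0],[0.016,-0.573,0]],[1,[0,0,0],[0,0,0]],[1,[0,0,0],[0,0,0]]]' >/dev/null; python3 st.py
python3 -c "
import cv2;from station import robot
import numpy as np
a=robot.snapshot('side')[120:330,170:400];b=robot.snapshot('top')[140:320,200:360]
a=cv2.resize(a,(438,400));b=cv2.resize(b,(356,400));cv2.imwrite('pics/s2.png',np.hstack([a,b]))"
```

```text
t 5.65 p [ 0.6301 -0.0181  0.1855] z [ 0.0975  0.0026 -0.9952] y [-0.0276  0.9996 -0.0001] q [ 0.2965  0.2617 -0.2528  0.0317 -0.9624 -1.8566] F [-0.1124  1.1191 -1.5279] gap 0.0193 ff 59.4
```

View pics/s2.png

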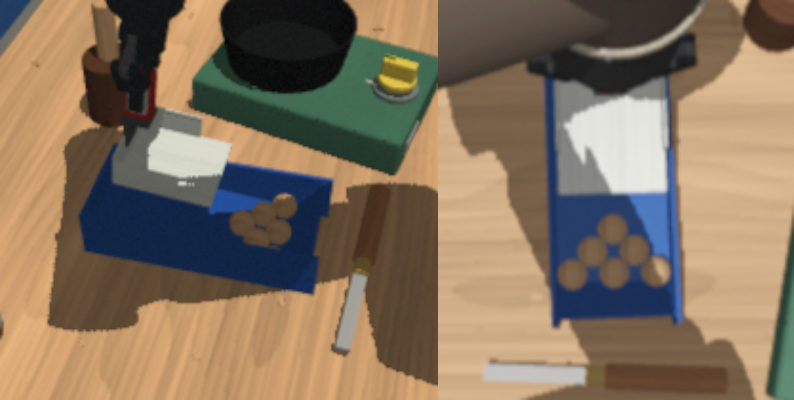

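The scoop hovers aligned over the bin. Its lip in the top crop runs from (556,192) to (668,195), clear of the balls. Next: check the lip position against kinematics and work out the scooping path.

```bash
python3 - <<'E'
from h import *
np.set_printoptions(precision=4,suppress=True)
k=2.225
for u,v in((556,192),(668,195)): print(ray((200+(u-438)/k,140+v*180/400),.102))
def tcp(lx,lz,f): # bin frame mm
    return np.array([lx+97*np.cos(f)+76*np.sin(f), lz-97*np.sin(f)+76*np.cos(f)])
pts=[(-30,17.5,-.1)]+[(x,20.5+.1*x,-.1) for x in(-70,-109)]
for f in np.arange(0,.36,.1):
    # lip on ramp 2 mm gap, tail 2 mm above floor
    for h in np.arange(0,60,.2):
        x=-110-.7*h+2.5; z=8+h; tx=x+110*np.cos(f); tz=z-110*np.sin(f)
        if tz>=19+.1*tx+2: break
    pts.append((x,z,f)); 
pts.append((pts[-1][0]+5,pts[-1][1]+80,.3))
for p in pts:
    t=tcp(*p)/1000; print(np.array(p),'TCP',.5726+t[0]*.9996,-.0193+t[0]*.0276,t[1])
E
```

```text
[0.5426 0.032  0.102 ]
[ 0.5386 -0.0718  0.102 ]
[-30.   17.5  -0.1] TCP 0.6315044931410628 -0.01767358542347606 0.1028041579758723
[-70.   13.5  -0.1] TCP 0.5915204931410628 -0.018777585423476056 0.0988041579758723
[-109.     9.6   -0.1] TCP 0.5525360931410628 -0.019853985423476057 0.09490415797587229
[-116.18   20.4     0.  ] TCP 0.553427672 -0.019829368 0.0964
[-123.32   30.6     0.1 ] TCP 0.5533904305996485 -0.019830396273959282 0.09653647514638763
[-130.46   40.8     0.2 ] TCP 0.5523134450601487 -0.01986013296952771 0.09601413482881342
[-137.18   50.4     0.3 ] TCP 0.550555996281385 -0.019908657965820104 0.09434011312739611
[-132.18  130.4     0.3 ] TCP 0.555553996281385 -0.0197706579658201 0.17434011312739614
```

```bash

python3 -m inch '[[1,[0,0,-0.4],[0,0,0]],[1,[0,0,-0.4],[0,0,0]],[1,[0,0,-0.4],[0,0,0]],[1,[0,0,-0.3],[0,0,0]],[1,[0,0,-0.12],[0,0,0]],[1,[0,0,0],[0,0,0]],[1,[0,0,0],[0,0,0]]]' >/dev/null; python3 st.py
```

```text
t 6.45 p [ 0.6316 -0.0178  0.1059] z [ 0.1004  0.0028 -0.9949] y [-0.0279  0.9996 -0.    ] q [ 0.2965  0.3389 -0.3494  0.0377 -0.7859 -1.8648] F [ 1.499   0.4393 -1.7684] gap 0.0194 ff 59.4
```

```bash

python3 -m inch '[[1,[0,0,-0.04],[0,0,0]],[1,[0,0,0],[0,0,0]]]' |grep -E 'eef|force'
python3 -m inch '[[1,[0,0,-0.02],[0,0,0]],[1,[0,0,0],[0,0,0]]]'  |grep -E 'eef|force'
python3 -m inch '[[1,[0,0,-0.02],[0,0,0]],[1,[0,0,0],[0,0,0]]]'  |grep -E 'eef|force'
```

```text
eef_pos: [0.6312, -0.018, 0.1039]
ft_force: [-0.2, -0.4, -2.2]
finger_force: 59.4
eef_pos: [0.631, -0.018, 0.1025]
ft_force: [-0.8, -0.0, -0.5]
finger_force: 59.4
eef_pos: [0.6312, -0.0181, 0.1016]
ft_force: [-0.3, -0.2, 1.1]
finger_force: 59.7
```

```bash

python3 -m inch '[[1,[-0.2,-0.0055,-0.02],[0,0,0]],[1,[-0.2,-0.0055,-0.02],[0,0,0]],[1,[-0.2,-0.0055,-0.02],[0,0,0]],[1,[-0.2,-0.0055,-0.02],[0,0,0]],[1,[-0.2,-0.0055,-0.02],[0,0,0]],[1,[0,0,0],[0,0,0]]]' |grep -E 'eef|force'
python3 -m inch '[[1,[-0.2,-0.0055,-0.02],[0,0,0]],[1,[-0.2,-0.0055,-0.02],[0,0,0]],[1,[-0.1,-0.003,-0.01],[0,0,0]],[1,[-0.05,0,-0.005],[0,0,0]],[1,[0,0,0],[0,0,0]]]' |grep -E 'eef|force'
python3 st.py
python3 -c "
import cv2;from station import robot
import numpy as np
a=robot.snapshot('side')[120:330,170:400];b=robot.snapshot('top')[140:320,200:360]
a=cv2.resize(a,(438,400));b=cv2.resize(b,(356,400));cv2.imwrite('pics/s3.png',np.hstack([a,b]))"
```

```text
eef_pos: [0.5791, -0.0196, 0.0964]
ft_force: [-2.2, -0.2, 4.3]
finger_force: 60.3
eef_pos: [0.5542, -0.0199, 0.0941]
ft_force: [4.3, 0.1, 3.9]
finger_force: 59.7
t 8.15 p [ 0.5542 -0.0199  0.0941] z [ 0.1018  0.0031 -0.9948] y [-0.0283  0.9996  0.0002] q [ 0.3391  0.2387 -0.5366  0.0481 -0.6988 -1.917 ] F [4.3317 0.1318 3.9094] gap 0.0193 ff 59.7
```

View pics/s3.png

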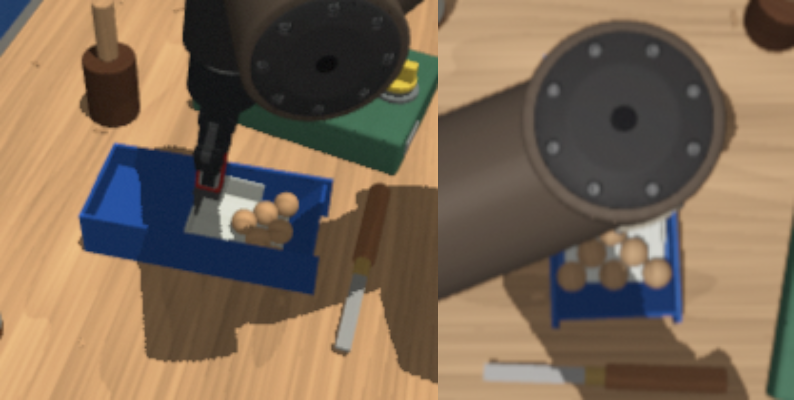

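All six balls lie on the pan, with the front row near the lip, crop (572,275), (613,275), (656,273). Next I'll pitch the nose up along the ramp.

```bash

python3 -m inch '[[1,[-0.01,0,0.02],[-0.015,0.5,0]],[1,[0,0,0.02],[-0.015,0.5,0]],[1,[0,0,0.01],[-0.015,0.5,0]],[1,[0,0,0],[-0.015,0.5,0]],[1,[0,0,0],[-0.015,0.5,0]],[1,[0,0,0],[-0.015,0.5,0]],[1,[-0.02,0,-0.01],[-0.015,0.5,0]],[1,[-0.02,0,-0.01],[-0.015,0.5,0]],[1,[-0.02,0,0],[-0.015,0.5,0]],[1,[0,0,0],[0,0,0]]]' |grep -E 'eef|force'
python3 -m inch '[[1,[0.03,0,0.1],[0,0.1,0]],[1,[0.03,0,0.2],[0,0.1,0]],[1,[0.03,0,0.3],[0,0,0]],[1,[0,0,0.3],[0,0,0]],[1,[0,0,0.3],[0,0,0]],[1,[0,0,0.3],[0,0,0]],[1,[0,0,0.3],[0,0,0]],[1,[0,0,0.2],[0,0,0]],[1,[0,0,0],[0,0,0]]]' |grep -E 'eef|force'
python3 st.py
python3 -c "
import cv2;from station import robot
import numpy as np
a=robot.snapshot('side')[80:330,170:400];b=robot.snapshot('top')[140:320,200:360]
a=cv2.resize(a,(438,476));b=cv2.resize(b,(356,400));b=np.vstack([b,b[:76]*0]);cv2.imwrite('pics/s4.png',np.hstack([a,b]))"
```

```text
eef_pos: [0.5519, -0.02, 0.0943]
ft_force: [7.8, 1.6, 6.9]
finger_force: 60.6
eef_pos: [0.5552, -0.02, 0.1969]
ft_force: [0.1, -0.2, -2.0]
finger_force: 59.2
t 10.15 p [ 0.5552 -0.02    0.1969] z [-0.3024 -0.0084 -0.9531] y [-0.0279  0.9996 -0.    ] q [ 0.2651  0.3815 -0.0453 -0.0717 -1.4435 -1.7881] F [ 0.0848 -0.1634 -2.0253] gap 0.0197 ff 59.2
```

View pics/s4.png

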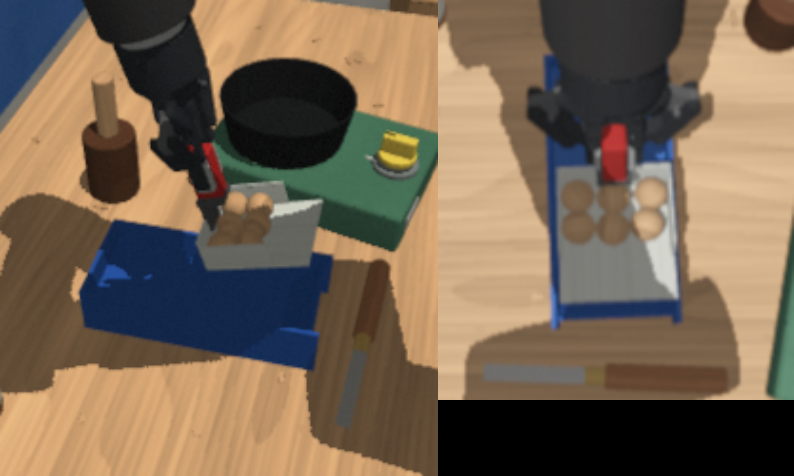

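All six balls sit at the back of the raised scoop. Now over to the bowl, gently.

```bash

python3 -m inch '[[1,[0.08,-0.2,0.15],[0,0,0]],[1,[0.16,-0.4,0.2],[0,0,0]],[1,[0.22,-0.55,0.2],[0,0,0]],[1,[0.24,-0.6,0.2],[0,0,0]],[1,[0.24,-0.6,0],[0,0,0]],[1,[0.24,-0.6,0],[0,0,0]],[1,[0.24,-0.6,0],[0,0,0]],[1,[0.24,-0.6,0],[0,0,0]],[1,[0.24,-0.6,0],[0,0,0]],[1,[0.18,-0.45,0],[0,0,0]],[1,[0.12,-0.3,0],[0,0,0]],[1,[0.06,-0.15,0],[0,0,0]]]' |grep -E 'eef|force'
python3 -m inch '[[1,[0,0,0],[0,0,0]],[1,[0,0,0],[0,0,0]],[1,[0,0,0],[0,0,0]]]' |grep -E 'eef|force'
python3 st.py
```

```text
eef_pos: [0.6671, -0.3048, 0.231]
ft_force: [0.3, -0.2, -1.9]
finger_force: 59.2
eef_pos: [0.6674, -0.3018, 0.2329]
ft_force: [-0.1, -0.0, -2.8]
finger_force: 59.2
t 11.75 p [ 0.6674 -0.3018  0.2329] z [-0.305  -0.009  -0.9523] y [-0.0286  0.9996 -0.0003] q [-0.1338  0.6409  0.4193  0.0498 -1.6552 -1.412 ] F [-0.1355 -0.0207 -2.7748] gap 0.0192 ff 59.2
```

```bash

python3 -m inch '[[1,[-0.053,0,-0.007],[0.016,-0.59,0]],[1,[-0.053,0,-0.007],[0.016,-0.59,0]],[1,[-0.053,0,-0.007],[0.016,-0.59,0]],[1,[-0.053,0,-0.007],[0.016,-0.59,0]],[1,[-0.053,0,-0.007],[0.016,-0.59,0]],[1,[-0.053,0,-0.007],[0.016,-0.59,0]],[1,[-0.027,0,-0.009],[0.005,-0.19,0]],[1,[-0.027,0,-0.009],[0.005,-0.19,0]],[1,[-0.027,0,-0.009],[0.005,-0.19,0]],[1,[-0.027,0,-0.009],[0.005,-0.19,0]],[1,[-0.027,0,-0.009],[0.005,-0.19,0]],[1,[-0.027,0,-0.009],[0.005,-0.19,0]]]' |grep -E 'eef|force'
python3 st.py
python3 -m inch '[[1,[-0.03,0,0.008],[0.005,-0.19,0]],[1,[-0.03,0,0.008],[0.005,-0.19,0]],[1,[-0.03,0,0.008],[0.005,-0.19,0]],[1,[-0.03,0,0.008],[0.005,-0.19,0]],[1,[-0.03,0,0.008],[0.005,-0.19,0]],[1,[-0.03,0,0.008],[0.005,-0.19,0]],[1,[0,0,0],[0,0,0]],[1,[0,0,0],[0,0,0]],[1,[0,0,0],[0,0,0]],[1,[0,0,0],[0,0,0]]]' |grep -E 'eef|force'
python3 st.py
python3 -m inch '[[1,[-0.072,0,0.024],[0.01,-0.38,0]],[1,[-0.072,0,0.024],[0.01,-0.38,0]],[1,[-0.072,0,0.024],[0.01,-0.38,0]],[1,[-0.072,0,0.024],[0.01,-0.38,0]],[1,[-0.072,0,0.024],[0.01,-0.38,0]],[1,[-0.072,0,0.024],[0.01,-0.38,0]],[1,[-0.072,0,0.024],[0.01,-0.38,0]],[1,[-0.072,0,0.024],[0.01,-0.38,0]],[1,[-0.072,0,0.024],[0.01,-0.38,0]],[1,[-0.072,0,0.024],[0.01,-0.38,0]],[1,[-0.072,0,0.024],[0.01,-0.38,0]],[1,[-0.072,0,0.024],[0.01,-0.38,0]]]' |grep -E 'eef|force'
python3 -m inch '[[1,[0,0,0],[0,0,0]],[1,[0,0,0],[0,0,0]],[1,[0,0,0],[0,0,0]]]' |grep -E 'eef|force'
python3 st.py
python3 -c "
import cv2;from station import robot
import numpy as np
a=robot.snapshot('side')[60:270,220:450];b=robot.snapshot('top')[140:340,320:498]
a=cv2.resize(a,(438,400));b=cv2.resize(b,(356,400));cv2.imwrite('pics/s5.png',np.clip(np.hstack([a,b])*1.5,0,255).astype(np.uint8))"
```

```text
eef_pos: [0.6434, -0.3026, 0.2273]
ft_force: [-0.2, -0.4, -2.6]
finger_force: 59.2
t 12.95 p [ 0.6434 -0.3026  0.2273] z [ 0.0988  0.0021 -0.9951] y [-0.0276  0.9996 -0.0006] q [-0.1771  0.3672  0.0203 -0.0216 -1.127  -1.3577] F [-0.2312 -0.3733 -2.5524] gap 0.0191 ff 59.2
eef_pos: [0.6346, -0.3026, 0.23]
ft_force: [-0.3, 0.0, -1.4]
finger_force: 59.3
t 13.95 p [ 0.6346 -0.3026  0.23  ] z [ 0.1962  0.0046 -0.9806] y [-0.0275  0.9996 -0.0008] q [-0.1921  0.3046 -0.0657 -0.0496 -1.008  -1.3287] F [-0.3084  0.007  -1.4257] gap 0.0194 ff 59.3
eef_pos: [0.5911, -0.3025, 0.2445]
ft_force: [-1.0, 0.9, -2.2]
finger_force: 59.3
eef_pos: [0.5917, -0.3027, 0.2446]
ft_force: [-0.4, -0.0, -1.1]
finger_force: 59.4
t 15.45 p [ 0.5917 -0.3027  0.2446] z [ 0.5605  0.0141 -0.8281] y [-0.0273  0.9996 -0.0014] q [-0.2979  0.0952 -0.3248 -0.3189 -0.604  -1.0324] F [-0.4499 -0.0343 -1.1339] gap 0.0194 ff 59.4
```

View pics/s5.png

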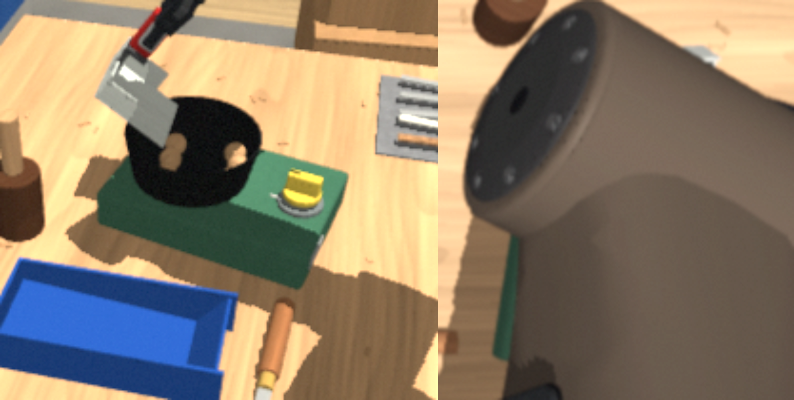

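Pic s5 shows the balls in the bowl (crop (172,152) and (236,155)), the scoop empty and the bin empty, with nothing loose on the plinth or bench. Now to set the scoop down on clear bench to the left of the bin.

```bash

python3 -m inch '[[1,[0,0,0.5],[0,0,0]],[1,[0,0,0.5],[-0.026,0.97,0]],[1,[0,0.3,0.2],[-0.026,0.97,0]],[1,[0,0.8,0],[-0.026,0.97,0]],[1,[0,0.9,0],[-0.026,0.97,0]],[1,[0,0.9,0],[-0.026,0.97,0]],[1,[0,0.9,0],[-0.026,0.97,0]],[1,[0,0.9,0],[-0.026,0.97,0]],[1,[0,0.9,0],[0,0,0]],[1,[0,0.9,0],[0,0,0]],[1,[0,0.9,0],[0,0,0]],[1,[0,0.9,0],[0,0,0]]]' |grep -E 'eef|force'
python3 -m inch '[[1,[0,0.7,0],[0,0,0]],[1,[0,0.45,0],[0,0,0]],[1,[0,0,-0.5],[0,0,0]],[1,[0,0,-0.7],[0,0,0]],[1,[0,0,-0.8],[0,0,0]],[1,[0,0,-0.8],[0,0,0]],[1,[0,0,-0.7],[0,0,0]],[1,[0,0,-0.4],[0,0,0]],[1,[0,0,0],[0,0,0]],[1,[0,0,0],[0,0,0]]]' |grep -E 'eef|force'
python3 st.py
```

```text
eef_pos: [0.5914, 0.1147, 0.3046]
ft_force: [0.5, -0.1, -1.2]
finger_force: 59.3
eef_pos: [0.5919, 0.1702, 0.11]
ft_force: [0.5, 0.6, -0.4]
finger_force: 59.3
t 17.75 p [0.5919 0.1702 0.11  ] z [ 0.0035 -0.0013 -1.    ] y [-0.0282  0.9996 -0.0014] q [ 0.5987  0.3622 -0.2827  0.0038 -0.9237 -2.1435] F [ 0.4558  0.5916 -0.4127] gap 0.0193 ff 59.3
```

```bash

python3 -m inch '[[1,[0,0,-0.3],[0,0,0]],[1,[0,0,-0.2],[0,0,0]],[1,[0,0,-0.1],[0,0,0]],[1,[0,0,0],[0,0,0]]]' |grep -E 'eef|force'
python3 -m inch '[[1,[0,0,-0.03],[0,0,0]],[1,[0,0,-0.03],[0,0,0]],[1,[0,0,0],[0,0,0]]]' |grep -E 'eef|force'
python3 st.py
```

```text
eef_pos: [0.5912, 0.1699, 0.0796]
ft_force: [-0.2, 0.8, -1.5]
finger_force: 59.5
eef_pos: [0.5921, 0.1702, 0.0777]
ft_force: [0.3, -0.1, 4.5]
finger_force: 60.3
t 18.45 p [0.5921 0.1702 0.0777] z [ 0.0049 -0.0002 -1.    ] y [-0.028   0.9996 -0.0004] q [ 0.5983  0.3967 -0.3163  0.0039 -0.8538 -2.1437] F [ 0.3077 -0.0864  4.5438] gap 0.0194 ff 60.3
```

```bash

python3 -m inch '[[0,[0,0,0],[0,0,0]],[0,[0,0,0],[0,0,0]],[0,[0,0,0],[0,0,0]],[0,[0,0,0],[0,0,0]],[0,[0,0,0],[0,0,0]],[0,[0,0,0],[0,0,0]],[0,[0,0,0],[0,0,0]],[0,[0,0,0],[0,0,0]],[0,[0,0,0],[0,0,0]]]' >/dev/null; python3 st.py
python3 -m inch '[[0,[0,0,0.2],[0,0,0]],[0,[0,0,0.5],[0,0,0]],[0,[0,0,0.8],[0,0,0]],[0,[0,0,0.8],[0,0,0]],[0,[0,0,0.6],[0,0,0]],[0,[-0.1,-0.2,0.2],[0,0,0]],[0,[-0.345,-0.686,0],[0,0,-0.264]],[0,[-0.445,-0.886,0],[0,0,-0.264]],[0,[-0.445,-0.886,0],[0,0,-0.264]],[0,[-0.445,-0.886,0],[0,0,-0.264]],[0,[-0.445,-0.886,0],[0,0,-0.264]],[0,[-0.445,-0.886,0],[0,0,-0.264]]]' |grep eef
python3 -m inch '[[0,[-0.445,-0.886,0],[0,0,-0.264]],[0,[-0.445,-0.886,0],[0,0,-0.264]],[0,[-0.445,-0.886,0],[0,0,-0.264]],[0,[-0.245,-0.486,0],[0,0,-0.264]],[0,[-0.2,-0.4,0],[0,0,0]],[0,[0,0,0],[0,0,0]],[0,[0,0,0],[0,0,0]]]' |grep eef
python3 st.py
```

```text
t 19.35 p [0.5912 0.1699 0.0765] z [ 0.0031 -0.0008 -1.    ] y [-0.0276  0.9996 -0.0009] q [ 0.5984  0.3978 -0.3176  0.0032 -0.8533 -2.1437] F [ 0.6486 -0.3432  0.3559] gap 0.0855 ff 0.0
eef_pos: [0.456, -0.0976, 0.2318]
eef_pos: [0.368, -0.2734, 0.2316]
t 21.25 p [ 0.368  -0.2734  0.2316] z [ 0.0028 -0.0013 -1.    ] y [ 0.203   0.9792 -0.0007] q [-0.2068 -0.0085 -0.4442  0.0008 -1.1321 -1.5688] F [ 0.6513 -0.3261  0.0356] gap 0.0856 ff 0.0
```

```bash
python3 - <<'E'
from h import *
for n in("top","side"):
    im=cv2.imread(f"pics/{n}0.png"); h=cv2.cvtColor(im,cv2.COLOR_BGR2HSV)
    m=cv2.inRange(h,(20,120,60),(35,255,255))
    k,l,st,c=cv2.connectedComponentsWithStats(m)
    print(n,[(st[i],c[i]) for i in range(1,k) if st[i][4]>60],proj([(.3695,-.273,z) for z in(.08,.094,.105)],n))
E
```

```text
top [(array([391, 298,  29,  24, 492], dtype=int32), array([403.80081301, 309.43902439]))] [[403.50058393 310.35092097]
 [405.62791612 310.65225303]
 [407.34956524 310.89612094]]
side [(array([368, 149,  22,  20, 330], dtype=int32), array([378.78484848, 158.79393939]))] [[379.05735566 159.86412161]
 [379.98583886 155.35978407]
 [380.7279905  151.75939424]]
```

```bash

python3 -m inch '[[0,[0.04,0,-0.5],[0,0,0]],[0,[0,0,-0.6],[0,0,0]],[0,[0,0,-0.6],[0,0,0]],[0,[0,0,-0.6],[0,0,0]],[0,[0,0,-0.4],[0,0,0]],[0,[0,0,-0.25],[0,0,0]],[0,[0,0,0],[0,0,0]],[0,[0,0,0],[0,0,0]]]' |grep -E 'eef|force'
python3 -m inch '[[1,[0,0,0],[0,0,0]],[1,[0,0,0],[0,0,0]],[1,[0,0,0],[0,0,0]],[1,[0,0,0],[0,0,0]],[1,[0,0,0],[0,0,0]],[1,[0,0,0],[0,0,0]],[1,[0,0,0],[0,0,0]],[1,[0,0,0],[0,0,0]],[1,[0,0,0],[0,0,0]]]' |grep -E 'eef|force'
python3 st.py
```

```text
eef_pos: [0.3711, -0.2727, 0.0844]
ft_force: [0.7, 0.2, -0.4]
finger_force: 0.0
eef_pos: [0.3708, -0.2734, 0.0842]
ft_force: [-1.1, -3.7, 2.3]
finger_force: 63.3
t 22.95 p [ 0.3708 -0.2734  0.0842] z [ 0.003  -0.0018 -1.    ] y [ 0.2013  0.9795 -0.0012] q [-0.2048  0.162  -0.6465  0.0017 -0.7591 -1.5699] F [-1.0575 -3.7065  2.2821] gap 0.0149 ff 63.3
```

```bash

python3 -m inch '[[1,[0,0,-0.06],[0,0,0]],[1,[0,0,-0.06],[0,0,0]],[1,[0,0,0],[0,0,0]]]' |grep -E 'eef|force'
python3 -m inch '[[1,[0,0,-0.02],[0,0,0]],[1,[0,0,0],[0,0,0]]]' |grep -E 'eef|force'
python3 -m inch '[[1,[0,0,-0.02],[0,0,0]],[1,[0,0,0],[0,0,0]]]' |grep -E 'eef|force'
python3 st.py
```

```text
eef_pos: [0.3709, -0.2734, 0.0785]
ft_force: [-3.3, -2.8, 10.0]
finger_force: 64.4
eef_pos: [0.371, -0.2735, 0.0783]
ft_force: [-5.7, 0.5, 21.9]
finger_force: 66.1
eef_pos: [0.371, -0.2735, 0.0782]
ft_force: [-8.8, 3.2, 32.7]
finger_force: 67.7
t 23.65 p [ 0.371  -0.2735  0.0782] z [ 0.0035 -0.0026 -1.    ] y [ 0.2002  0.9798 -0.0019] q [-0.2044  0.171  -0.6539  0.0027 -0.7419 -1.5699] F [-8.7501  3.1948 32.7076] gap 0.0147 ff 67.7
```

```bash

python3 -m inch '[[1,[0,0,0.025],[0,0,0]],[1,[0,0,0],[0,0,-0.4]],[1,[0,0,0],[0,0,-1]],[1,[0,0,0],[0,0,-1]],[1,[0,0,0],[0,0,-1]],[1,[0,0,0],[0,0,-1]],[1,[0,0,0],[0,0,-1]],[1,[0,0,0],[0,0,-1]],[1,[0,0,0],[0,0,-1]],[1,[0,0,0],[0,0,-1]],[1,[0,0,0],[0,0,-1]],[1,[0,0,0],[0,0,-1]]]' |grep -E 'eef|force'
python3 st.py
python3 -m inch '[[1,[0,0,0],[0,0,-1]],[1,[0,0,0],[0,0,-0.5]],[1,[0,0,0],[0,0,0]]]' |grep -E 'eef|force'
python3 st.py; python3 -c "
from station import robot;s=robot.get_state();print(s['wrist_torque'])"
```

```text
eef_pos: [0.3712, -0.2733, 0.0784]
ft_force: [-4.6, 1.5, 18.1]
finger_force: 65.6
t 24.85 p [ 0.3712 -0.2733  0.0784] z [ 0.0015 -0.0038 -1.    ] y [ 0.8971  0.4419 -0.0003] q [-0.2025  0.1712 -0.654   0.0051 -0.7434 -2.4852] F [-4.5715  1.5026 18.1264] gap 0.0146 ff 65.6
eef_pos: [0.3713, -0.2733, 0.0784]
ft_force: [-4.4, 2.6, 18.0]
finger_force: 65.6
t 25.15 p [ 0.3713 -0.2733  0.0784] z [ 0.0012 -0.0039 -1.    ] y [ 0.9465  0.3227 -0.0001] q [-0.2023  0.1714 -0.6538  0.0052 -0.7437 -2.6145] F [-4.355   2.5944 18.0179] gap 0.0144 ff 65.6
[ 0.51951316  1.65899818 -0.01774031]
```

```bash

for k in 1; do python3 -m inch '[[1,[0,0,0],[0,0,-0.3]],[1,[0,0,0],[0,0,0]]]' >/dev/null; python3 st.py; python3 -c "
from station import robot;s=robot.get_state();print(s['wrist_torque'])"; done
python3 -m inch '[[1,[0,0,0],[0,0,-0.3]],[1,[0,0,0],[0,0,0]]]' >/dev/null; python3 st.py; python3 -c "
from station import robot;s=robot.get_state();print(s['wrist_torque'])"
```

```text
t 25.35 p [ 0.3712 -0.2733  0.0784] z [ 0.001  -0.0039 -1.    ] y [ 0.9542  0.2991 -0.0002] q [-0.2023  0.1714 -0.6538  0.0054 -0.7438 -2.6396] F [-3.9569  0.5682 17.3566] gap 0.0141 ff 65.6
[0.55014611 1.68868435 0.244481  ]
t 25.55 p [ 0.3712 -0.2733  0.0784] z [ 0.0008 -0.0041 -1.    ] y [ 0.9615  0.2748 -0.0004] q [-0.2021  0.1715 -0.6538  0.0057 -0.7439 -2.6653] F [-5.484   1.2369 18.7141] gap 0.0145 ff 65.8
[0.57648576 1.70010809 0.67929948]
```

The wrist moment has climbed to 0.68 N m, so the knob is at its stop. Release and rise.

```bash

python3 -m inch '[[0,[0,0,0],[0,0,0]],[0,[0,0,0],[0,0,0]],[0,[0,0,0],[0,0,0]],[0,[0,0,0],[0,0,0]],[0,[0,0,0],[0,0,0]],[0,[0,0,0],[0,0,0]],[0,[0,0,0],[0,0,0]],[0,[0,0,0],[0,0,0]],[0,[0,0,0],[0,0,0]]]' >/dev/null; python3 st.py
python3 -m inch '[[0,[0,0,0.2],[0,0,0]],[0,[0,0,0.5],[0,0,0]],[0,[0,0,0.8],[0,0,0]],[0,[0,0,0.8],[0,0,0]],[0,[0,0,0.8],[0,0,0.5]],[0,[0,-0.8,0.3],[0,0,0.5]],[0,[0,-0.9,0],[0,0,0.5]],[0,[0,-0.9,0],[0,0,0.5]],[0,[0,-0.9,0],[0,0,0.5]],[0,[0,-0.9,0],[0,0,0.5]],[0,[0,-0.9,0],[0,0,0.5]],[0,[0,-0.9,0],[0,0,0.5]]]' |grep eef
python3 -m inch '[[0,[0,-0.5,0],[0,0,0]],[0,[0,0,0],[0,0,0]],[0,[0,0,0],[0,0,0]]]' |grep eef
python3 - <<'E'
from h import *
t=robot.snapshot('top');s=robot.snapshot('side');cv2.imwrite('pics/topf.png',t);cv2.imwrite('pics/sidef.png',s)
im=np.zeros((600,800,3),np.uint8)
im[:400,:400]=cv2.resize(t[170:350,320:500],(400,400),interpolation=cv2.INTER_CUBIC)
im[:400,400:]=cv2.resize(s[100:220,260:410],(400,400),interpolation=cv2.INTER_CUBIC)
im[:400]=np.clip(im[:400]*1.5,0,255)
im[400:,:266]=cv2.resize(t,(266,200));im[400:,270:536]=cv2.resize(s,(266,200))
im[400:,540:]=cv2.resize(t[150:300,100:295],(260,200));cv2.imwrite('pics/f.png',im)
E
```

```text
t 26.45 p [ 0.3707 -0.2731  0.0773] z [-0.     -0.0032 -1.    ] y [ 0.9618  0.2737 -0.0009] q [-0.2025  0.1731 -0.6548  0.0047 -0.7423 -2.6653] F [-0.1139 -0.0898  0.1763] gap 0.0851 ff 0.0
eef_pos: [0.3703, -0.585, 0.2481]
eef_pos: [0.3702, -0.6084, 0.247]
```

View pics/f.png

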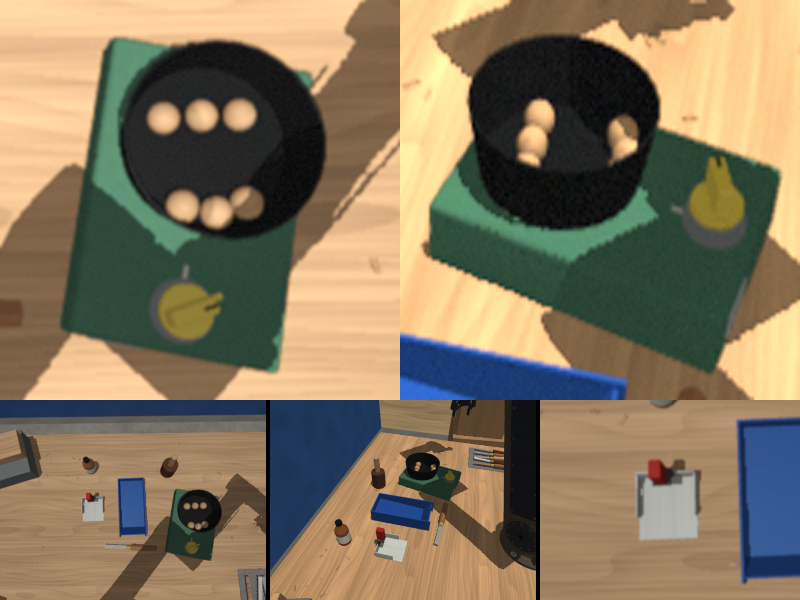

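All six balls are in the bowl, the scoop stands upright and empty, the bystanders look unmoved, and the knob bar is turned about 60°. One numeric check that it sprang up.

```bash
python3 - <<'E'
from h import *
for f,n in(("side0","side"),("sidef","side"),("top0","top"),("topf","top")):
    h=cv2.cvtColor(cv2.imread(f"pics/{f}.png"),cv2.COLOR_BGR2HSV)
    m=cv2.inRange(h,(20,120,60),(35,255,255))
    k,l,st,c=cv2.connectedComponentsWithStats(m)
    print(f,[(st[i],c[i]) for i in range(1,k) if st[i][4]>60])
print(proj([(.3695,-.273,z) for z in(.074,.08)],"side"))
a,b=[cv2.imread(f"pics/side{x}.png") for x in "0f"]
# grey ring/pointer unaffected; upper disc edge rows
for x in "0f":
    im=cv2.imread(f"pics/side{x}.png"); h=cv2.cvtColor(im,cv2.COLOR_BGR2HSV)
    m=cv2.inRange(h,(20,120,40),(35,255,255)); print([ (u,np.nonzero(m[140:180,u])[0].max()+140) for u in range(370,390,3)])
E
```

```text
side0 [(array([368, 149,  22,  20, 330], dtype=int32), array([378.78484848, 158.79393939]))]
sidef [(array([369, 147,  20,  22, 297], dtype=int32), array([378.48484848, 159.12121212]))]
top0 [(array([391, 298,  29,  24, 492], dtype=int32), array([403.80081301, 309.43902439]))]
topf [(array([391, 298,  29,  25, 508], dtype=int32), array([404.12204724, 309.46653543]))]
[[378.66482937 161.76837893]
 [379.05735566 159.86412161]]
[(370, np.int64(164)), (373, np.int64(167)), (376, np.int64(167)), (379, np.int64(168)), (382, np.int64(168)), (385, np.int64(167)), (388, np.int64(164))]
[(370, np.int64(164)), (373, np.int64(167)), (376, np.int64(168)), (379, np.int64(168)), (382, np.int64(168)), (385, np.int64(167)), (388, np.int64(164))]
```

The disc's lower edge is in the same pixel rows as at the start, so the knob is back up. Handing in.

```bash
python3 -c "
from station import robot;print(robot.sign_off())"
```

```text
the job is handed in; nothing more can be done
None
```

Job handed in at about 28 s: all six balls went into the bowl in one scoopful, the empty scoop stands upright on the bench, and the knob was pressed, turned clockwise to its stop and sprang back up; the bottle, mallet and chisel look undisturbed.

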